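Fit the splined cog to the leaning drive hub

ROBOT

A 6-joint arm with a two-finger parallel gripper is mounted at the origin on the work surface. World frame = base frame: x ahead of the robot, y to its left, z up, the work surface at z = 0. Lengths are in mm, angles in rad, forces in N, time in s.
With the tool pointing down it reaches from about 275 to 1000 mm from the base axis. Payload 8.4 kg.
Tool frame: the origin (TCP) lies at the very end of the fingers, on their centre line; the grasp point (between the pads) lies r.grip_depth behind it (r.grip_depth is the distance from the TCP to the grasp point, in mm); y points along the fingers, x is the direction in which the jaws open and shut, and the axes are right-handed (so a half turn about y gives the same grasp; the last joint's range is limited). The gripper opens to 85 mm and grips with 20 to 120 N. Pads are 22 mm wide; open, the fingers measure 114 mm over their backs; the gripper's body (76 mm by 85 mm) begins 54 mm behind the grasp point. The pads swing forward as they close: fully open they stand 13 mm farther back than shut.
Start: joints at [-1.154, 0.353, 1.633, -0, 1.155, -0.002], TCP at [254.164, -570.989, 231.281] pointing down, gripper open.
Joint ranges: [-2.63, 2.63], [-0.92, 2.1], [0.06, 2.66], [-1.3, 4.44], [0, 2.69], [-3.02, 3.02]. Speed limits (rad/s): [2.22, 2.22, 2.79, 3.14, 3.14, 3.14].

INTERFACE

Orientations are given as a unit quaternion [x, y, z, w].
In Python, from workcell import r gives the robot as it stands. The module is installed in compiled form; this text tells all that it offers. Calls block until the motion is done:
- r.move_ptp(position, orientation): joint-space move of the TCP to a pose.
- r.move_linear(position, v=150, rotation=None, guard=None): straight line of the TCP; rotation=None keeps the orientation; v is the mean speed in mm/s. With guard (N) it stops when the force on the tool has changed by that much, and returns True; else False.
- r.set_joints(angles): joint-space move.
- r.let_go() and r.close_gripper(squeeze=None): open the fingers fully, or close them until they stop; squeeze is the grip in N (None keeps the last).
- r.wait(seconds).
- r.inverse_kinematics(position, orientation): joint angles nearest the present ones, or None.
- r.capture(name): name is "side" or "top" or "wrist"; returns the picture (384x512x3 uint8, red, green, blue); there is no depth.
- r.camera_info(name): a dict with "fx", "fy", "cx", "cy" (pixels), "world_from_camera" (4x4, takes a point from camera to world coordinates). Camera axes: x right, y up, looking along -z (the intrinsics and any distortion apply to the point x, -y, -z); pixel columns grow to the right and rows downward; lengths in mm; the calibration is good to about 2 mm. A picture is of the moment at which its call begins: read the wrist's pose just before it. camera_info takes no time and is no camera call; for the wrist camera it gives the pose at the moment of the call.
A pose or a line that the arm cannot do raises r.PlanningError and nothing moves.
- r.job_done(): hands the job in, once; it reports no verdict.
Readings, each from a call of its own:
- r.current_time(): time.
- r.current_q(): joint angles.
- r.current_qd(): joint speeds.
- r.current_joint_efforts(): joint torques, N m.
- r.current_eef_pos(): TCP position.
- r.current_eef_rot(): TCP orientation.
- r.current_ft_force(): force on the tool from outside, world axes, zero at the start.
- r.current_moment(): the same for the moment, N m.
- r.current_width(): finger opening in mm.
Only numpy, scipy, OpenCV 4.12 (cv2) and the standard library are available. Lean on these libraries where they do the work, as an engineer would, in place of code of your own. Each camera call takes 0.05 s, during which the arm holds its last target.

TASK

Fold both flaps of the small carton right back, well past upright. Then take the steel cog out of it and slide it, toothed flange first, onto the leaning splined hub of the green drive unit, turned so that its wide slot finds the wide master spline, until it is fully home against the hub's shoulder. Let go of it there, leave the flaps folded back, and do not push away the flat cog, ring and spanner lying on the bench.

Things in the scene. Friction and masses are not known exactly. Their poses are not given: they have to be found in the camera images.
- carton: Fixed open cardboard carton, 152 x 152 mm outside, 146 x 146 mm inside, walls and floor 3 mm thick, rim 45 mm above the table. Origin: centre of its underside, on the table. Its x and y axes are parallel to its sides; the flap hinges run along its x axis on the +y and -y rims. It may stand on either side of the bench.
- flap_l (a joint): Angle (rad) of the carton's +y flap: 0 lies closed, 1.57 upright, 2.9 (stop) folded right out and down. Starts half open; stays where left (friction 0.02 N m: under 1 N at its edge moves it). A cardboard panel 144 mm (along the hinge) x 66 x 3 mm. Push it out from inside, e.g. with closed fingers lowered between the flaps and moved out over the rim.
- flap_r (a joint): The same for the flap on the carton's -y side.
- flap_l_hinge (a point): Middle of the +y flap's hinge line, 46.5 mm above the table, 74.5 mm from the carton's centre.
- flap_r_hinge (a point): Middle of the -y flap's hinge line, 46.5 mm above the table, 74.5 mm from the carton's centre.
- flap_l_edge (a point): Middle of the +y flap's free edge, 66 mm from its hinge.
- flap_r_edge (a point): Middle of the -y flap's free edge, 66 mm from its hinge.
- cog_center (a point): Centre (19 mm above the underside) of the loose steel cog, 38 mm tall, about 0.32 kg, standing collar up on the carton floor. z: up along its bore; x: towards its one wide slot. Lower 12 mm: toothed flange, 74 mm over the teeth. Above, 26 mm tall: octagonal collar, 40 mm across flats, to be gripped on two opposite flats; flats face x, y and the diagonals (every 45 degrees).
- cog_base (a point): Centre of the cog's underside (flange face), axes as cog_center. The 24 mm bore goes right through; four slots run along it at 90 degrees, 31 mm across their bottoms: the one at +x is 11.5 mm wide, the other three 6.5 mm.
- cog_slot (a point): Point in the cog's wide slot, 13.5 mm from the axis, in the plane of the underside.
- drive: Fixed green drive unit on a 170 x 130 mm base plate on the table; at its yaw 0 the hub leans 25 degrees from vertical towards the robot (towards the unit's -x). Origin on the table, straight below the hub's shoulder face. It may stand on either side of the bench.
- hub_seat (a point): Centre of the hub's shoulder face (48 mm across), 125 mm above the table, where the cog's flange comes home. z: out along the hub's axis, 25 degrees off vertical; x: towards the wide master spline. Once home, the cog's axes agree with these and cog_base lies here. The hub is held by a stiff brake (5 N m) and does not turn in the work.
- hub_spline (a point): Point on the master spline, 13.5 mm from the axis, in the shoulder plane; cog_slot lies on it when home. Core 22 mm thick for 34 mm, then tapering to 15 mm at 42 mm out. Four splines at 90 degrees, from the face to 22 mm out, 29 mm over tips: master (+x) 9 mm wide, others 4 mm. Beyond it is plain: a cog slips over the end, then stops on the spline ends until turned right.
- flat_cog_center (a point): Bystander: loose dark flat toothed disc without collar, 71 mm across, 10 mm thick; its centre. Leave alone.
- spacer: Bystander: loose aluminium ring, 44 mm across, 14 mm tall. Origin under its centre. Leave alone.
- spanner: Bystander: loose steel spanner, 170 mm long, lying flat with its middle at the origin. Leave alone.
Not all that is in view belongs to the job. What is shaped like the drive but purple or white is not meant. There is more than one size of the carton; the job needs the middle-sized.

How it is judged:
By the outcome, as a careful person would: the job done as asked, in the order asked, and still so for the second after the job is handed in, with the robot touching nothing.
It also fails if it takes over 58 s, if anything falls off the work surface, if the arm or the gripper's body presses on something with over 40 N, if the wrist force passes 120 N, or if a joint passes its speed limit or range.

## Working session

There is one attempt and no reset: what is moved stays moved. The work goes in short steps, each a Python script; the robot and the scene stay as the last script left them, time stands still between calls to the robot, and variables do not carry over. Pictures are saved under pics/ and viewed, and the job is handed in when it is done.

```bash
mkdir -p pics; ls; python3 - <<'E'
from workcell import r
import cv2, numpy as np
for n in ["side","top","wrist"]:
    im=r.capture(n); cv2.imwrite(f"pics/{n}0.png",im[:,:,::-1])
    ci=r.camera_info(n); print(n,{k:(np.round(v,3).tolist() if k=="world_from_camera" else v) for k,v in ci.items()})
print(r.current_time(), r.grip_depth, r.current_eef_rot(), r.current_width())
E
```

```text
pics
side {'fx': 351.0186149707038, 'fy': 351.0186149707038, 'cx': 258.8005843478485, 'cy': 188.61962662052406, 'world_from_camera': [[-0.996, 0.057, -0.067, 428.282], [-0.086, -0.475, 0.876, 832.117], [0.018, 0.878, 0.478, 556.289], [0.0, 0.0, 0.0, 1.0]]}
top {'fx': 445.1452078291255, 'fy': 445.1452078291255, 'cx': 256.6790005182507, 'cy': 192.9488220933006, 'world_from_camera': [[0.025, 0.975, -0.22, 158.512], [-1.0, 0.023, -0.011, 6.743], [-0.006, 0.22, 0.975, 1565.85], [0.0, 0.0, 0.0, 1.0]]}
wrist {'fx': 294.57367034137457, 'fy': 294.57367034137457, 'cx': 254.10469114221502, 'cy': 194.7421200098586, 'world_from_camera': [[0.407, 0.871, 0.273, 323.923], [-0.913, 0.389, 0.121, -539.473], [-0.0, -0.299, 0.954, 373.688], [0.0, 0.0, 0.0, 1.0]]}
0.15 18.700000000000003 [-0.59282986  0.38543651 -0.38483392  0.59320681] 85.35812086347332
```

View pics/top0.png

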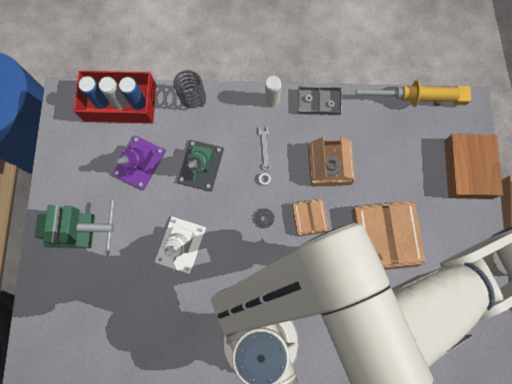

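View pics/side0.png

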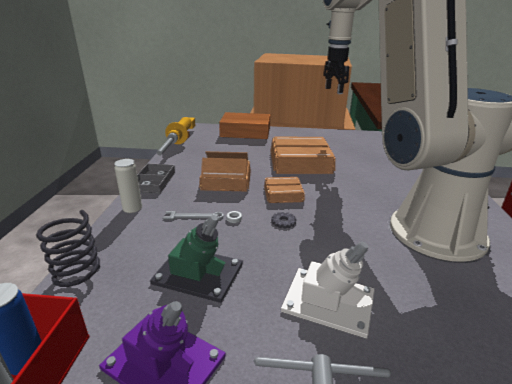

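View pics/wrist0.png

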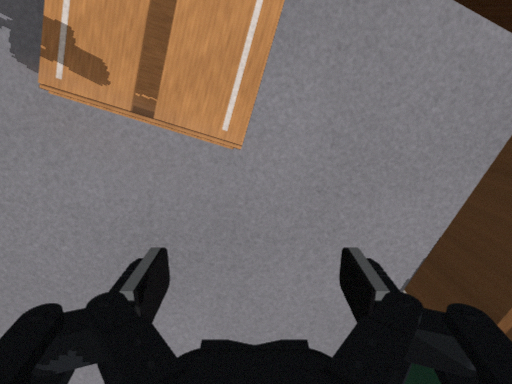

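The top view shows three cartons, at about (311,217), (331,162) and (389,235). The middle-sized one, at (331,162), holds the cog. The green drive is at (200,163), the flat cog at (263,218), the ring at (265,179) and the spanner at (265,148). I'll zoom in.

```bash
python3 - <<'E'
import cv2, numpy as np
t=cv2.imread("pics/top0.png"); s=cv2.imread("pics/side0.png")
a=cv2.resize(t[130:195,300:365],None,fx=6,fy=6,interpolation=cv2.INTER_CUBIC)
b=cv2.resize(t[130:195,170:235],None,fx=6,fy=6,interpolation=cv2.INTER_CUBIC)
cv2.imwrite("pics/zt.png",np.hstack([a,b]))
a=cv2.resize(s[145:200,190:260],(420,330),interpolation=cv2.INTER_CUBIC)
b=cv2.resize(s[215:300,145:250],(378,306),interpolation=cv2.INTER_CUBIC)
cv2.imwrite("pics/zs.png",np.hstack([a[:306],b]))
E
```

```text
(no output)
```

View pics/zt.png

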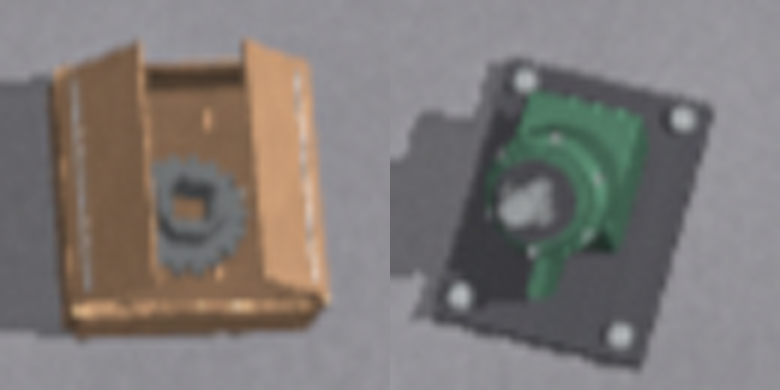

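View pics/zs.png

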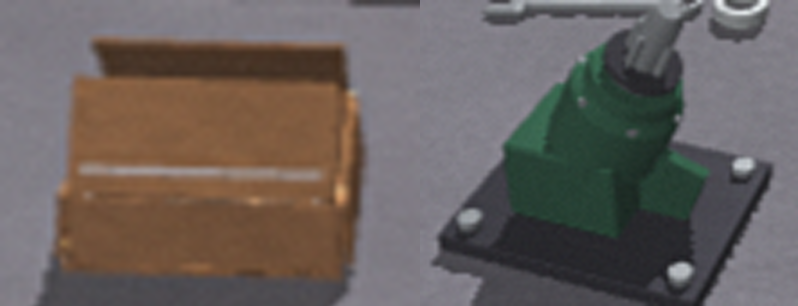

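```bash
cat > h.py <<'E'
import numpy as np, cv2
from scipy.spatial.transform import Rotation as R
def ray(ci,u,v):
    T=np.array(ci["world_from_camera"]); d=np.array([(u-ci["cx"])/ci["fx"],-(v-ci["cy"])/ci["fy"],-1.])
    return T[:3,3],T[:3,:3]@d
def onz(ci,u,v,z):
    o,d=ray(ci,u,v); return o+d*(z-o[2])/d[2]
def proj(ci,p):
    T=np.array(ci["world_from_camera"]); q=T[:3,:3].T@(np.asarray(p,float)-T[:3,3])
    return np.array([ci["cx"]+ci["fx"]*q[0]/-q[2], ci["cy"]-ci["fy"]*q[1]/-q[2]])
def tri(rays):
    A=np.zeros((3,3));b=np.zeros(3)
    for o,d in rays:
        d=d/np.linalg.norm(d);P=np.eye(3)-np.outer(d,d);A+=P;b+=P@o
    p=np.linalg.solve(A,b)
    return p,[np.linalg.norm(np.cross(p-o,d/np.linalg.norm(d))) for o,d in rays]
E
python3 - <<'E'
from h import *; from workcell import r
c=r.camera_info("top"); s=r.camera_info("side")
np.set_printoptions(precision=1,suppress=True)
Z=lambda x,y,x0:(x0+(x+.5)/6-.5,130+(y+.5)/6-.5)
for n,(x,y) in dict(lt=(55,68),lb=(72,308),rt=(308,65),rb=(325,300)).items(): print(n,onz(c,*Z(x,y,300),45))
print("cogcollar",onz(c,*Z(190,205,300),41), "flange",onz(c,*Z(200,213,300),15))
for x,y in [(526,80),(683,117),(459,295),(620,334)]: print("bolt",onz(c,*Z(x-390,y,170),14))
print("seat",onz(c,*Z(532-390,203,170),125),"tip",onz(c,*Z(515-390,212,170),163))
# tri tip & shoulder using side
ss=lambda x,y:(145+(x-420+.5)/3.6-.5,215+(y+.5)/3.6-.5)
print(tri([ray(c,*Z(515-390,212,170)),ray(s,*ss(678,8))]))
print(tri([ray(c,*Z(532-390,203,170)),ray(s,*ss(642,65))]))
T=R.from_quat(r.current_eef_rot()).as_matrix();print(T); print(r.current_eef_pos())
Tc=np.array(r.camera_info("wrist")["world_from_camera"]); print("cam in tool",T.T@(Tc[:3,3]-r.current_eef_pos()));print(T.T@Tc[:3,:3])
E
```

```text
lt [ 698.1 -158.6   45. ]
lb [ 550.  -168.4   45. ]
rt [ 703.5 -310.    45. ]
rb [ 558.3 -316.8   45. ]
cogcollar [ 615.7 -239.    41. ] flange [ 618.6 -249.2   15. ]
bolt [691.6 265.2  14. ]
bolt [670.1 168.1  14. ]
bolt [555.  297.8  14. ]
bolt [533.2 199.9  14. ]
seat [580.9 239.2 125. ] tip [564.5 242.1 163. ]
(array([561.5, 241.8, 164. ]), [np.float64(2.526840342100187), np.float64(2.5268403421002508)])
(array([582.3, 239.9, 120.7]), [np.float64(0.12721613029136206), np.float64(0.12721613029123277)])
[[ 0.4 -0.   0.9]
 [-0.9  0.   0.4]
 [-0.  -1.  -0. ]]
[ 254.  -570.7  230.8]
cam in tool [  -0.2 -142.9   76.5]
[[ 1.  -0.  -0. ]
 [-0.   0.3 -1. ]
 [ 0.   1.   0.3]]
```

```bash
cat >> h.py <<'E'
def down(yaw):  # tool down, tool z (camera side) along yaw
    z=np.array([np.cos(yaw),np.sin(yaw),0]);y=np.array([0,0,-1.]);x=np.cross(y,z)
    return R.from_matrix(np.c_[x,y,z]).as_quat()
E
python3 - <<'E'
from h import *; from workcell import r
np.set_printoptions(precision=1,suppress=True)
r.close_gripper()
print(r.current_time(),r.current_width())
r.move_ptp([600,-238,230],down(np.radians(3.3)))
print(r.current_time(),r.current_eef_pos(),r.current_q())
ci=r.camera_info("wrist"); im=r.capture("wrist"); cv2.imwrite("pics/w1.png",im[:,:,::-1])
import pickle; pickle.dump(ci,open("w1.pkl","wb"))
E
```

```text
0.9167 -0.45125079927431455
2.6667 [ 599.6 -238.8  230. ] [-0.4  0.4  1.6 -0.   1.2  1.1]
```

View pics/w1.png

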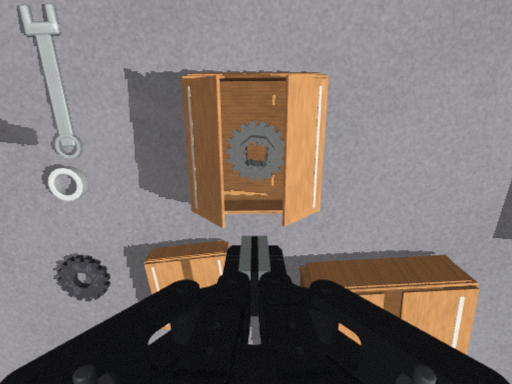

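The wrist view shows the carton with both flaps half open. The hinge corners are at about (185,77), (195,208), (327,76) and (316,210), and the flap edges at about (221,77)-(223,225) and (287,77)-(285,225). The cog is at (257,150).

```bash
python3 - <<'E'
from h import *; import pickle
np.set_printoptions(precision=1,suppress=True)
c=pickle.load(open("w1.pkl","rb"))
P=[onz(c,u,v,46.5) for u,v in [(185,77),(195,208),(327,76),(316,210)]]
for p in P: print(p)
print("cen",np.mean(P,0))
for z in(90,95,100): print(z,[onz(c,u,v,z)[:2] for u,v in [(221,77),(223,225),(287,77),(285,225)]])
print("cog flange",onz(c,255,151,15),"collar",onz(c,257,145,41))
E
python3 -c "
import cv2;a=cv2.imread('pics/w1.png')[60:240,170:340];cv2.imwrite('pics/w1z.png',cv2.resize(a,None,fx=3.3,fy=3.3,interpolation=2))"
```

```text
[ 696.9 -161.8   46.5]
[ 553.5 -171.8   46.5]
[ 706.3 -308.    46.5]
[ 559.2 -314.4   46.5]
cen [ 629.  -239.    46.5]
90 [array([ 695.9, -203.6]), array([ 552.7, -209.1]), array([ 699.4, -262.5]), array([ 556.4, -273.5])]
95 [array([ 695.6, -204.1]), array([ 554.9, -209.6]), array([ 698.9, -262. ]), array([ 558.5, -272.8])]
100 [array([ 695.2, -204.7]), array([ 557., -210.]), array([ 698.5, -261.5]), array([ 560.6, -272.1])]
cog flange [ 619.7 -238.8   15. ] collar [ 630.7 -240.3   41. ]
```

View pics/w1z.png

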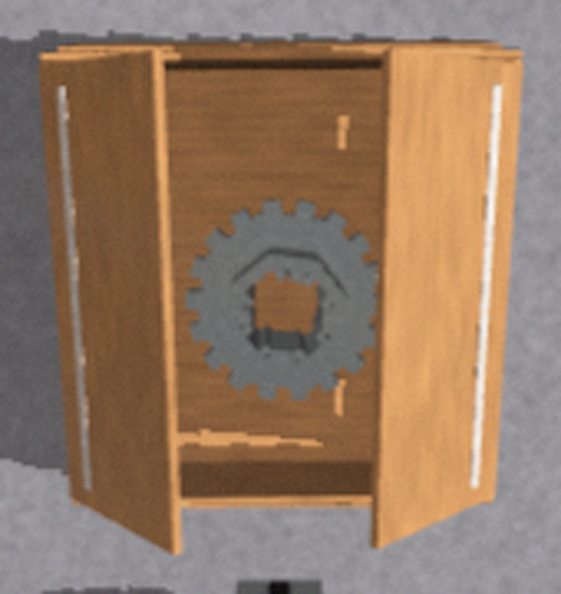

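```bash
python3 - <<'E'
from h import *; from workcell import r; import pickle
np.set_printoptions(precision=1,suppress=True)
yw=np.radians(3.3); C=np.array([628.5,-239]); uy=np.array([-np.sin(yw),np.cos(yw)])
P=lambda d,z:[*(C+uy*d),z]
r.move_linear(P(0,120),v=300)
r.move_linear(P(0,62),v=200)
print(r.current_time(),r.current_ft_force())
print(r.move_linear(P(108,62),v=150,guard=15),r.current_eef_pos(),r.current_ft_force())
r.move_linear(P(100,66),v=150); 
print(r.move_linear(P(-108,62),v=180,guard=15),r.current_eef_pos(),r.current_ft_force())
r.move_linear(P(-100,66),v=150)
print(r.current_time())
r.let_go()
r.move_linear([570,-240,190],v=300)
print(r.current_time())
ci=r.camera_info("wrist"); im=r.capture("wrist"); cv2.imwrite("pics/w2.png",im[:,:,::-1])
pickle.dump(ci,open("w2.pkl","wb")); print(r.current_eef_pos())
cv2.imwrite("pics/s2.png",r.capture("side")[:,:,::-1])
E
```

```text
3.6833 [-0.5 -1.2 -0.4]
True [ 630. -211.   66.] [ 1.8 -2.3  5. ]
True [ 631.4 -265.6   66.1] [2.1 5.  9.2]
6.0917
7.5917
[ 570.  -240.5  188.7]
```

View pics/w2.png

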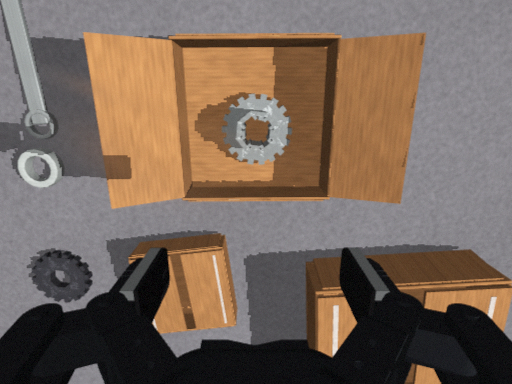

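View pics/s2.png

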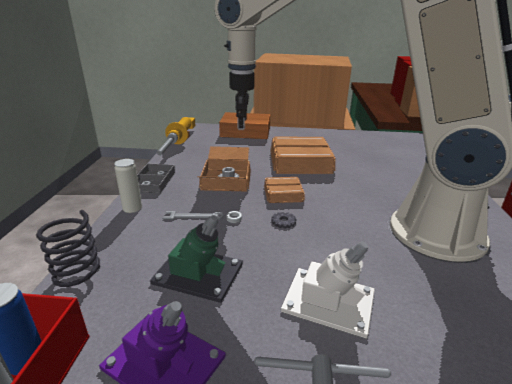

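Both flaps are now folded outwards: the wrist view has their free edges at columns ~85-113 and ~403-424. The cog bore is at about (257,129). I'll measure the flap angles and zoom in on the cog.

```bash
python3 - <<'E'
from h import *; import pickle
from scipy.optimize import brentq
np.set_printoptions(precision=1,suppress=True)
c=pickle.load(open("w2.pkl","rb"))
for n,h,e in [("l",[(175,38),(186,200)],[(85,33),(113,208)]),("r",[(339,38),(328,200)],[(424,34),(404,203)])]:
  for (u,v),(eu,ev) in zip(h,e):
    H=onz(c,u,v,46.5); s=1 if n=="l" else -1
    # candidates on flap-edge: y-distance vs z
    res=[]
    for a in np.arange(1.6,3.1,0.01):
        z=46.5+66*np.sin(a); E=onz(c,eu,ev,z); d=s*(E[1]-H[1]); res.append((abs(d+66*np.cos(a)),a,d))
    print(n,H,min(res))
a=cv2.imread('pics/w2.png')[85:175,212:302];cv2.imwrite('pics/w2z.png',cv2.resize(a,None,fx=6.5,fy=6.5,interpolation=2))
E
```

```text
l [ 696.2 -164.2   46.5] (np.float64(3.3841136876779316), np.float64(2.660000000000001), np.float64(61.87716438358319))
l [ 547.6 -172.1   46.5] (np.float64(1.858523217041892), np.float64(2.6900000000000013), np.float64(61.24223515716206))
r [ 704.5 -307.    46.5] (np.float64(0.014267175689802514), np.float64(2.5500000000000007), np.float64(54.76926614983489))
r [ 555.9 -317.1   46.5] (np.float64(2.8046324190554373), np.float64(2.630000000000001), np.float64(60.354382073281954))
```

View pics/w2z.png

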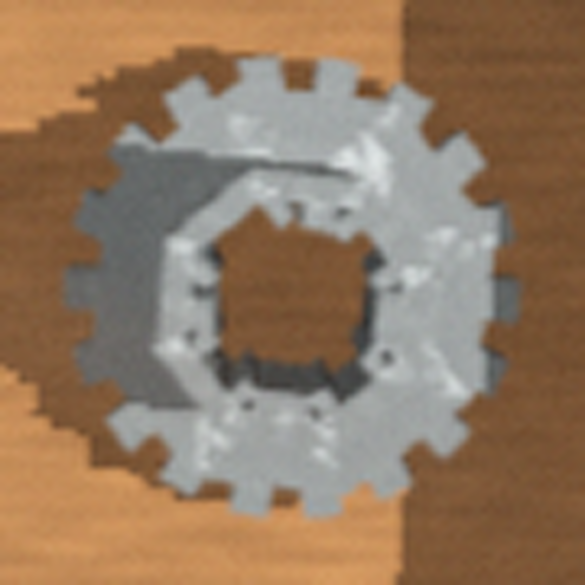

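```bash
python3 - <<'E'
from h import *; from workcell import r; import pickle
np.set_printoptions(precision=1,suppress=True)
c=pickle.load(open("w2.pkl","rb"))
p=onz(c,256.5,129.5,30); print(p)
yw=np.radians(3.3)
r.move_linear([p[0]-80*np.cos(yw),p[1]-80*np.sin(yw),80],v=250)
r.wait(0.15)
ci=r.camera_info("wrist"); im=r.capture("wrist"); cv2.imwrite("pics/w3.png",im[:,:,::-1])
pickle.dump(ci,open("w3.pkl","wb")); print(r.current_eef_pos(),r.current_time(),r.current_qd())
u,v=proj(ci,p); print(u,v); u=int(u);v=int(v)
cv2.imwrite('pics/w3z.png',cv2.resize(im[max(0,v-80):v+80,u-80:u+80,::-1],None,fx=3.7,fy=3.7,interpolation=2)); print(u-80,max(0,v-80))
E
```

```text
[ 620.9 -240.1   30. ]
[ 542.5 -245.2   81.6] 8.5 [ 0. -0.  0.  0. -0.  0.]
252.74201537237337 99.55770993790355
172 19
```

View pics/w3z.png

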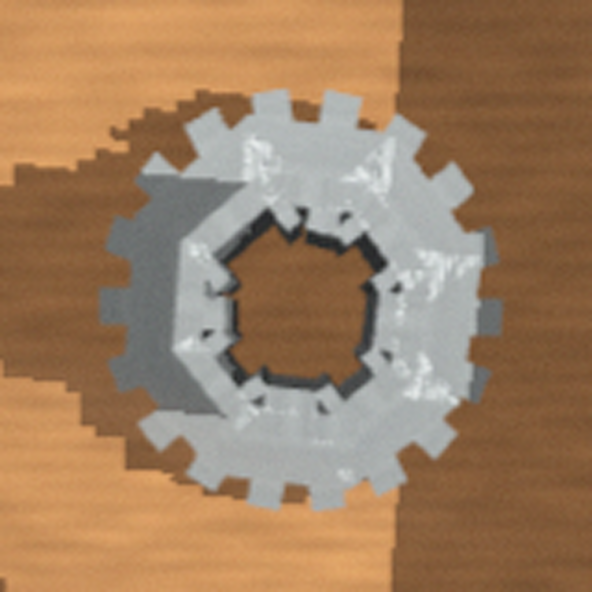

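```bash
python3 - <<'E'
import cv2,numpy as np
a=cv2.imread('pics/w3.png')[65:140,210:290]
a=cv2.resize(a,None,fx=7.5,fy=7.5,interpolation=cv2.INTER_NEAREST)
a=np.clip((a.astype(float)/255)**0.6*255*1.0,0,255).astype(np.uint8)
cv2.imwrite('pics/w3y.png',a)
E
```

```text
(no output)
```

View pics/w3y.png

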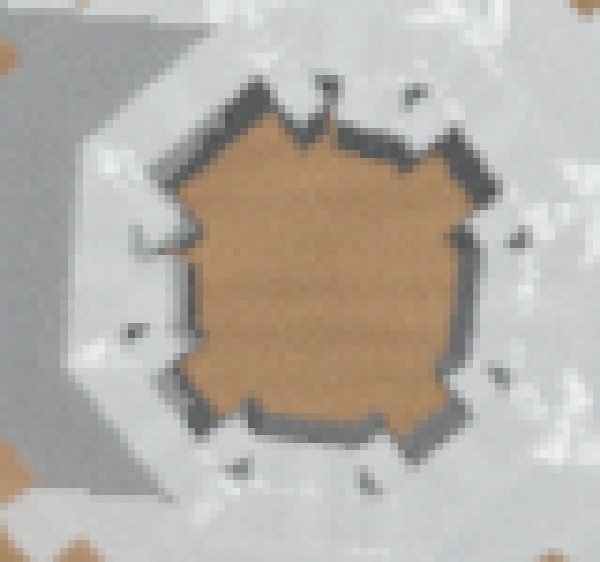

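The wide slot points to the image's upper left: its edge runs (155,180)-(262,82) in this 7.5x crop. The other three slots are narrow, and the bore centre is near (327,281). I'll work out its world yaw.

```bash
python3 - <<'E'
from h import *; import pickle
np.set_printoptions(precision=2,suppress=True)
c=pickle.load(open("w3.pkl","rb"))
g=lambda x,y:onz(c,210+x/7.5-.5,65+y/7.5-.5,41)[:2]
S={"TL":[(153,180),(262,78)],"TR":[(450,128),(498,188)],"BR":[(468,402),(412,464)],"BL":[(155,375),(203,437)]}
M={}
for k,(a,b) in S.items(): A,B=g(*a),g(*b); M[k]=(A+B)/2; print(k,A,B,np.linalg.norm(A-B))
print((M["TL"]+M["BR"])/2,(M["TR"]+M["BL"])/2)
C=np.mean(list(M.values()),0); print(C,{k:(np.linalg.norm(m-C),np.degrees(np.arctan2(*(m-C)[::-1]))) for k,m in M.items()})
E
```

```text
TL [ 626.13 -226.35] [ 634.04 -234.52] 11.369612984190526
TR [ 631.26 -249.3 ] [ 627.09 -253.38] 5.836155615167749
BR [ 610.74 -252.25] [ 605.61 -248.07] 6.613006974638923
BL [ 611.4 -227. ] [ 606.78 -231.03] 6.1379039922782
[ 619.13 -240.3 ] [ 619.13 -240.18]
[ 619.13 -240.24] {'TL': (np.float64(14.69774520837452), np.float64(41.8206787292754)), 'TR': (np.float64(14.970673599926245), np.float64(-47.85991633270796)), 'BR': (np.float64(14.780564024562121), np.float64(-137.83718078380303)), 'BL': (np.float64(15.058702294619785), np.float64(131.82410615606568))}
```

The cog checks out: centre (619.1, -240.2), wide slot at yaw 42°. The slot widths measure 11.4, 5.8, 6.6 and 6.1 mm, and the bottom radii about 14.9 mm. Which flats to grip depends on the master spline, so I'll look at the hub before gripping and check reach first.

```bash
cat >> h.py <<'E'
YAWD=np.radians(-13.4); SEAT=np.array([581.7,239.7,125.])
def hubframe(yawd=YAWD):
    u=np.array([np.cos(yawd),np.sin(yawd),0]);z=np.array([0,0,1.]);a=np.radians(25)
    zh=z*np.cos(a)-u*np.sin(a); e1=u*np.cos(a)+z*np.sin(a); return e1,np.cross(zh,e1),zh
def hubtool(phi,yawd=YAWD):  # tool along -zh, tool z at angle phi in hub plane
    e1,e2,zh=hubframe(yawd); tz=np.cos(phi)*e1+np.sin(phi)*e2; y=-zh
    return R.from_matrix(np.c_[np.cross(y,tz),y,tz]).as_quat(), tz
E
python3 - <<'E'
from h import *; from workcell import r
np.set_printoptions(precision=2,suppress=True)
e1,e2,zh=hubframe(); q0=np.array(r.current_q()); print(q0)
for d in range(-180,180,15):
    ph=np.radians(d);q,tz=hubtool(ph)
    a=r.inverse_kinematics(SEAT+zh*70-80*tz,q); b=r.inverse_kinematics(SEAT+zh*25,q)
    print(d,None if a is None else (np.array(a),round(np.abs(np.array(a)-q0).max(),2)),None if b is None else np.array(b), round((SEAT+zh*70-80*tz)[2]))
E
```

```text
[-0.43  0.48  1.82 -0.    0.84  1.09]
-180 (array([ 0.5 ,  0.28,  1.84, -0.43,  0.74, -0.56]), np.float64(1.65)) [ 0.57  0.33  1.98 -0.57  0.6  -0.34] 222
-165 (array([ 0.53,  0.3 ,  1.81, -0.44,  0.75, -0.79]), np.float64(1.88)) [ 0.57  0.33  1.98 -0.57  0.6  -0.6 ] 221
-150 (array([ 0.56,  0.32,  1.8 , -0.45,  0.76, -1.01]), np.float64(2.1)) [ 0.57  0.33  1.98 -0.57  0.6  -0.86] 218
-135 (array([ 0.59,  0.33,  1.79, -0.46,  0.77, -1.23]), np.float64(2.32)) [ 0.57  0.33  1.98 -0.57  0.6  -1.12] 212
-120 (array([ 0.63,  0.34,  1.8 , -0.48,  0.77, -1.45]), np.float64(2.54)) [ 0.57  0.33  1.98 -0.57  0.6  -1.38] 205
-105 (array([ 0.66,  0.34,  1.82, -0.5 ,  0.77, -1.66]), np.float64(2.75)) [ 0.57  0.33  1.98 -0.57  0.6  -1.65] 197
-90 (array([ 0.69,  0.34,  1.84, -0.51,  0.76, -1.87]), np.float64(2.96)) [ 0.57  0.33  1.98 -0.57  0.6  -1.91] 188
-75 (array([ 0.72,  0.33,  1.88, -0.53,  0.74, -2.09]), np.float64(3.18)) [ 0.57  0.33  1.98 -0.57  0.6  -2.17] 180
-60 (array([ 0.73,  0.32,  1.92, -0.55,  0.72, -2.31]), np.float64(3.4)) [ 0.57  0.33  1.98 -0.57  0.6  -2.43] 172
-45 (array([ 0
[... 915 characters left out ...]
5 ] 180
90 (array([ 0.47,  0.17,  2.08, -0.5 ,  0.61,  1.08]), np.float64(0.9)) [ 0.57  0.33  1.98 -0.57  0.6   1.23] 188
105 (array([ 0.45,  0.18,  2.04, -0.47,  0.63,  0.76]), np.float64(0.88)) [ 0.57  0.33  1.98 -0.57  0.6   0.97] 197
120 (array([ 0.44,  0.19,  2.  , -0.45,  0.65,  0.47]), np.float64(0.87)) [ 0.57  0.33  1.98 -0.57  0.6   0.71] 205
135 (array([ 0.44,  0.21,  1.95, -0.44,  0.67,  0.19]), np.float64(0.9)) [ 0.57  0.33  1.98 -0.57  0.6   0.45] 212
150 (array([ 0.45,  0.24,  1.91, -0.43,  0.7 , -0.07]), np.float64(1.16)) [ 0.57  0.33  1.98 -0.57  0.6   0.19] 218
165 (array([ 0.47,  0.26,  1.87, -0.43,  0.72, -0.32]), np.float64(1.41)) [ 0.57  0.33  1.98 -0.57  0.6  -0.08] 221
```

```bash
python3 - <<'E'
from h import *; from workcell import r; import pickle
np.set_printoptions(precision=2,suppress=True)
q=down(np.radians(-3.0)); c=[619.1,-240.2]
r.move_linear([*c,80],v=250,rotation=q)
print(r.current_time(),r.current_eef_pos())
print(r.move_linear([*c,18],v=120,guard=12),r.current_eef_pos(),r.current_ft_force())
r.close_gripper(60); print(r.current_width(),r.current_time(),r.current_ft_force())
r.move_linear([*c,60],v=150); r.move_linear([*c,175],v=300)
print(r.current_width(),r.current_ft_force(),r.current_eef_pos(),r.current_time())
e1,e2,zh=hubframe(); qh,tz=hubtool(np.radians(110))
r.move_ptp(SEAT+zh*70-80*tz,qh); r.wait(0.15)
ci=r.camera_info("wrist"); im=r.capture("wrist"); cv2.imwrite("pics/w4.png",im[:,:,::-1])
pickle.dump(ci,open("w4.pkl","wb")); print(r.current_eef_pos(),SEAT+zh*70-80*tz,r.current_time(),r.current_width())
print(proj(ci,SEAT),proj(ci,SEAT+42*zh))
cv2.imwrite("pics/s4.png",r.capture("side")[:,:,::-1])
E
```

```text
8.9667 [ 619.86 -240.     80.53]
False [ 619.09 -240.38   18.25] [-0.04  0.26 -0.41]
38.48758110092259 10.125 [0.24 0.75 5.22]
38.728141347424305 [ 0.45 -0.38 -4.65] [ 618.58 -239.99  174.36] 11.0917
[560.11 166.87 199.94] [559.62 167.68 200.01] 12.825 38.66169389600271
[253.14  95.72] [252.91  94.17]
```

View pics/w4.png

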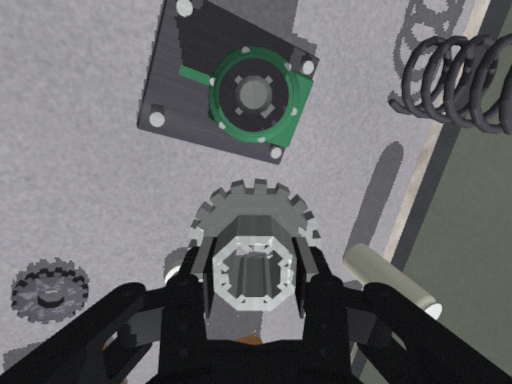

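View pics/s4.png

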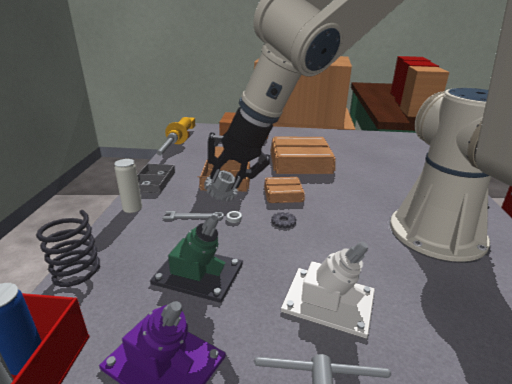

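The cog is held at width 38.7 mm, and the hub is seen nearly along its axis at (253,95). I'll zoom in on the hub and the held cog.

```bash
python3 - <<'E'
import cv2,numpy as np
im=cv2.imread('pics/w4.png')
g=lambda a:np.clip((a.astype(float)/255)**0.6*255,0,255).astype(np.uint8)
a=cv2.resize(im[50:140,208:298],None,fx=8,fy=6.6,interpolation=cv2.INTER_CUBIC)
a=cv2.resize(im[65:125,223:283],None,fx=9.5,fy=9.5,interpolation=cv2.INTER_CUBIC)
cv2.imwrite('pics/w4h.png',g(a))
a=cv2.resize(im[220:315,205:305],None,fx=6,fy=6,interpolation=cv2.INTER_CUBIC)
cv2.imwrite('pics/w4c.png',g(a))
E
```

```text
(no output)
```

View pics/w4h.png

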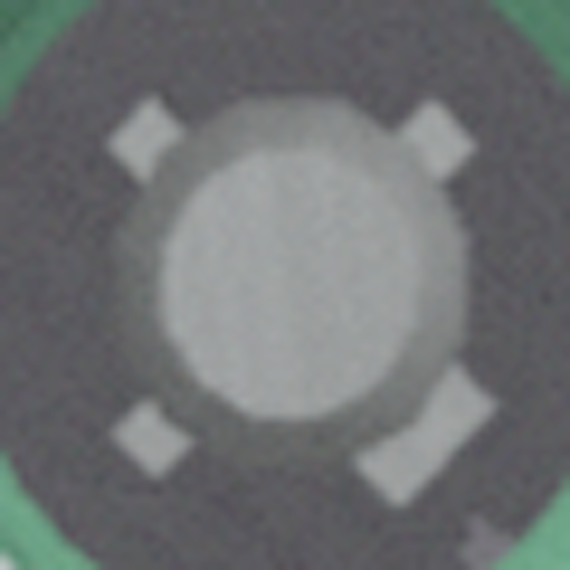

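View pics/w4c.png

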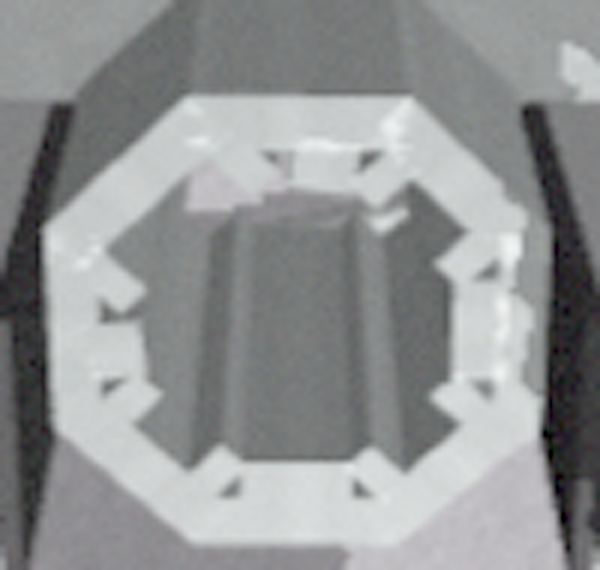

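The master spline is at the image's lower right: its outer edge runs (497,407)-(400,508) in the 9.5x crop. The narrow splines are at the other three corners. I'll compute the centre and angle, and check the unit's yaw from the base bolts.

```bash
python3 - <<'E'
from h import *; import pickle
np.set_printoptions(precision=2,suppress=True)
c=pickle.load(open("w4.pkl","rb"))
B=[onz(c,u,v,14) for u,v in [(184,8),(308,67),(157,119),(277,153)]]
for b in B: print(b)
def ang(v): return np.degrees(np.arctan2(v[1],v[0]))
print("long",ang(B[1]-B[3]),ang(B[0]-B[2]),np.linalg.norm(B[1]-B[3]),np.linalg.norm(B[0]-B[2]),"short",ang(B[0]-B[1]),ang(B[2]-B[3]),np.linalg.norm(B[0]-B[1]))
print("plate cen",np.mean(B,0))
for yd in (-13.4,):
    e1,e2,zh=hubframe(np.radians(yd))
    def onp(x,y,h):
        o,d=ray(c,223+(x+.5)/9.5-.5,65+(y+.5)/9.5-.5); return o+d*(((SEAT+h*zh-o)@zh)/(d@zh))-SEAT
    def loc(x,y,h): p=onp(x,y,h); return np.array([p@e1,p@e2])
    S={"TL":[(107,147),(152,97)],"TR":[(432,100),(477,147)],"BR":[(497,407),(400,508)],"BL":[(112,437),(155,478)]}
    M={k:(loc(*a,22)+loc(*b,22))/2 for k,(a,b) in S.items()}
    C=np.mean(list(M.values()),0); print("center",C,{k:(np.linalg.norm(m-C).round(2),ang(m-C).round(1)) for k,m in M.items()}, np.linalg.norm(loc(497,407,22)-loc(400,508,22)))
    print((M["TL"]+M["BR"])/2,(M["TR"]+M["BL"])/2,"tip",loc(290,282,42))
    print("camera loc",[(ray(c,0,0)[0]-SEAT)@e for e in (e1,e2,zh)])
E
```

```text
[554.63 297.    14.  ]
[693.31 266.48  14.  ]
[532.48 199.12  14.  ]
[672.53 166.85  14.  ]
long 78.21689818177249 77.24681656788786 101.77577649626956 100.35772058590176 short 167.59086467494646 167.02722133516846 141.99608029259025
plate cen [613.24 232.36  14.  ]
center [ 0.2  -0.18] {'TL': (np.float64(14.53), np.float64(154.9)), 'TR': (np.float64(14.53), np.float64(64.5)), 'BR': (np.float64(14.51), np.float64(-25.0)), 'BL': (np.float64(14.57), np.float64(-115.5))} 8.946323810628007
[ 0.2  -0.16] [ 0.2 -0.2] tip [ 0.1 -0. ]
camera loc [np.float64(1.9936965955778605), np.float64(-3.632839450742434), np.float64(212.5084377053948)]
```

```bash
cat >> h.py <<'E'
YD=np.radians(-12.8); E1,E2,ZH=hubframe(YD); S0=SEAT+0.15*E1-0.15*E2
PHI=np.radians(-25.2-45)
E
python3 - <<'E'
from h import *; from workcell import r; import pickle
np.set_printoptions(precision=2,suppress=True)
c=pickle.load(open("w4.pkl","rb"))
T=R.from_quat(r.current_eef_rot()).as_matrix(); p=np.array(r.current_eef_pos())
for d in (22.75,15,30): print(d,proj(c,p+T@[0,-d,0]))
q,tz=hubtool(PHI,YD)
print(r.inverse_kinematics(S0+ZH*85,q),r.inverse_kinematics(S0+ZH*15,q))
r.move_ptp(S0+ZH*85,q); print(r.current_time())
r.move_linear(S0+ZH*66,v=100); r.wait(0.1)
print(r.current_time(),np.array(r.current_eef_pos())-(S0+ZH*66),r.current_ft_force())
ci=r.camera_info("wrist"); pickle.dump(ci,open("w5.pkl","wb")); cv2.imwrite("pics/w5.png",r.capture("wrist")[:,:,::-1])
cv2.imwrite("pics/s5.png",r.capture("side")[:,:,::-1])
E
python3 -c "
import cv2,numpy as np
w=cv2.imread('pics/w5.png');s=cv2.imread('pics/s5.png')
cv2.imwrite('pics/z5.png',np.hstack([cv2.resize(w[180:320,190:320],(390,420)),cv2.resize(s[175:295,150:260],(385,420))]))"
```

```text
22.75 [253.39 274.02]
15 [253.42 265.26]
30 [253.36 283.12]
[ 0.6   0.22  1.97 -0.5   0.71 -2.32] [ 0.56  0.34  1.98 -0.58  0.58 -2.26]
15.4
15.8417 [-0.   -0.04  0.1 ] [-0.82 -0.14 -2.6 ]
```

View pics/z5.png

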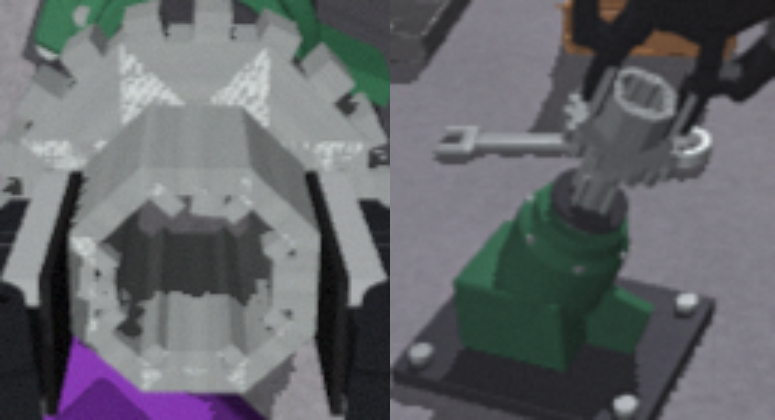

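The held cog's centre is at (254,274) against (253.4,274.0) predicted, and it lines up with the hub axis in the side view. Now inserting with a force guard.

```bash
python3 - <<'E'
from h import *; from workcell import r
np.set_printoptions(precision=2,suppress=True)
def st(l): 
    d=np.array(r.current_eef_pos())-S0; print(l,"out",d@ZH,"lat",d@E1,d@E2,"F",np.array(r.current_ft_force())@np.c_[E1,E2,ZH],r.current_width(),r.current_time())
print(r.move_linear(S0+ZH*42,v=60,guard=12)); st("a")
hit=r.move_linear(S0+ZH*30,v=40,guard=12); print(hit); st("b")
if not hit:
    print(r.move_linear(S0+ZH*14,v=40,guard=18)); st("c")
cv2.imwrite("pics/w6.png",r.capture("wrist")[:,:,::-1]);cv2.imwrite("pics/s6.png",r.capture("side")[:,:,::-1])
E
python3 -c "
import cv2,numpy as np
w=cv2.imread('pics/w6.png');s=cv2.imread('pics/s6.png')
cv2.imwrite('pics/z6.png',np.hstack([cv2.resize(w[180:320,190:320],(390,420)),cv2.resize(s[175:295,150:260],(385,420))]))"
```

```text
False
a out 41.56757682409309 lat -0.22854350404756738 -0.21205481591169484 F [-2.1  -0.86 -2.73] 38.99923737501587 16.4917
False
b out 29.742797225788113 lat -0.14861686848767808 -0.09802080478679964 F [-0.47 -0.17 -2.93] 39.084123866526355 16.9417
True
c out 15.83489125929261 lat 0.12374641718204406 0.21360775451129632 F [-0.67 -0.59  8.31] 38.99430432195082 17.3333
```

View pics/z6.png

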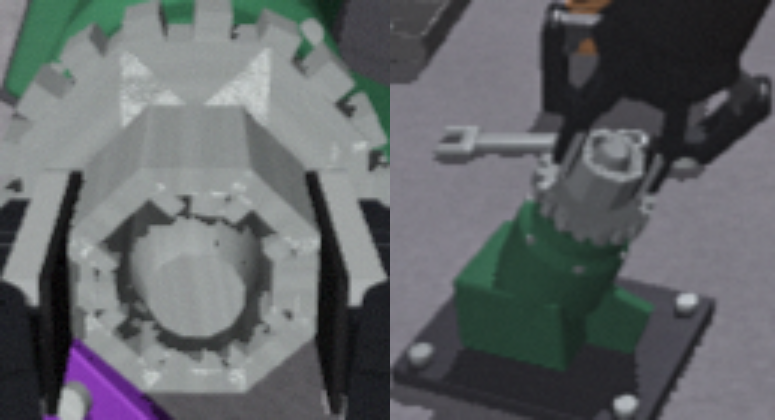

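It stopped at 15.8 mm out, against about 15.3 expected when home. I'll press a little more, then release, retreat along the axis and look.

```bash
python3 - <<'E'
from h import *; from workcell import r; import pickle
np.set_printoptions(precision=2,suppress=True)
def st(l): 
    d=np.array(r.current_eef_pos())-S0; print(l,"out",d@ZH,"lat",d@E1,d@E2,"F",np.array(r.current_ft_force())@np.c_[E1,E2,ZH],r.current_width(),r.current_time())
print(r.move_linear(S0+ZH*12.5,v=20,guard=18)); st("press"); r.wait(0.2); st("hold")
r.let_go(); r.wait(0.2); st("open")
r.move_linear(S0+ZH*75,v=120); st("up")
q,tz=hubtool(PHI,YD)
r.move_linear(S0+ZH*85-80*tz,v=200); r.wait(0.15); st("view")
ci=r.camera_info("wrist"); pickle.dump(ci,open("w7.pkl","wb")); im=r.capture("wrist")[:,:,::-1]; cv2.imwrite("pics/w7.png",im)
s=r.capture("side")[:,:,::-1];cv2.imwrite("pics/s7.png",s);cv2.imwrite("pics/t7.png",r.capture("top")[:,:,::-1])
u,v=proj(ci,S0+ZH*20).astype(int); print(u,v)
cv2.imwrite('pics/z7.png',np.hstack([cv2.resize(im[v-65:v+65,u-65:u+65],(400,400),interpolation=2),cv2.resize(s[175:285,150:260],(400,400),interpolation=2)]))
E
```

```text
True
press out 15.819838078384207 lat 0.17592463752778695 0.20569376263742542 F [-1.29 -0.28 13.57] 38.77868367949942 17.6417
hold out 15.826329757336053 lat 0.17141840532601893 0.22838779815063254 F [-2.04 -0.88 10.77] 38.8496122257452 17.8417
open out 15.16836031450486 lat -0.7676153731724858 -0.47960089718078397 F [-1.04 -0.31  0.36] 85.45196647059237 18.5667
up out 74.93494496782391 lat -0.12596323435096685 -0.051702358813073834 F [-0.02 -0.06 -0.28] 85.20171319381683 19.2167
view out 84.59409277968389 lat -26.98003284348169 73.85317204482973 F [ 0.12 -0.41 -0.27] 85.04708144148185 19.9167
253 99
```

View pics/z7.png

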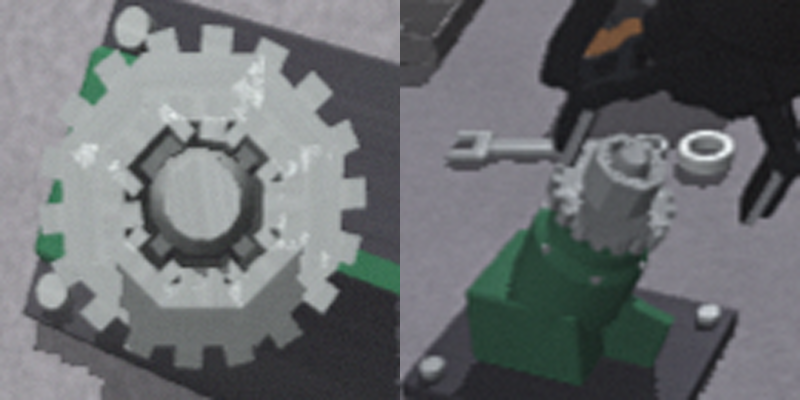

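View pics/t7.png

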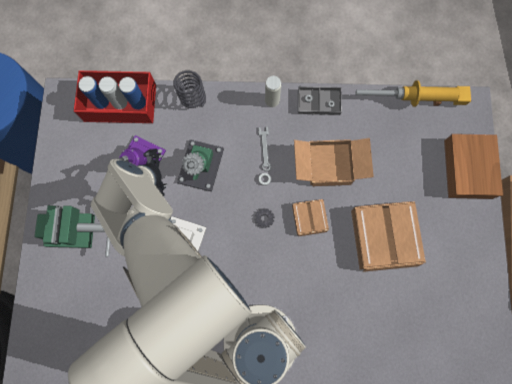

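View pics/s7.png

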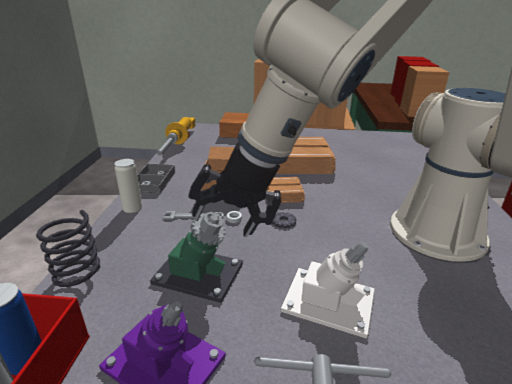

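The view down the axis shows the wide spline sitting in the wide slot (upper left) and the other three splines in theirs. As a direct test that it is home, I'll touch the collar top with closed fingers on both sides of the hub end. If it is home, contact should come 38 mm out.

```bash
python3 - <<'E'
from h import *; from workcell import r; import pickle
np.set_printoptions(precision=2,suppress=True)
q,tz=hubtool(PHI,YD)
def st(l): 
    d=np.array(r.current_eef_pos())-S0; print(l,"out",d@ZH,"tz",d@tz,"F",np.array(r.current_ft_force())@np.c_[E1,E2,ZH],r.current_time())
r.close_gripper(30)
for s in (-25,25):
    r.move_linear(S0+ZH*55+s*tz,v=200)
    r.move_linear(S0+ZH*43+s*tz,v=80)
    print(r.move_linear(S0+ZH*34+s*tz,v=15,guard=10)); st(s)
    r.move_linear(S0+ZH*55+s*tz,v=150)
r.let_go()
r.move_linear(S0+ZH*90-80*tz,v=200); r.wait(0.1); st("v")
ci=r.camera_info("wrist"); im=r.capture("wrist")[:,:,::-1]; cv2.imwrite("pics/w8.png",im)
u,v=proj(ci,S0+ZH*20).astype(int)
cv2.imwrite('pics/z8.png',cv2.resize(im[v-65:v+65,u-65:u+65],(500,500),interpolation=2))
E
```

```text
True
-25 out 37.85895775733388 tz -25.349499755404324 F [-0.87  0.15  9.71] 22.0417
True
25 out 37.82839028279945 tz 24.810942044789485 F [-0.69 -1.57 10.59] 23.45
v out 89.50377715562873 tz -78.65475417885311 F [-0.52 -0.56 -0.24] 25.3
```

View pics/z8.png

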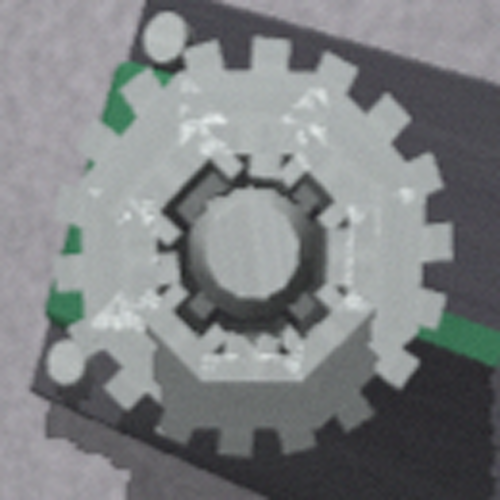

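Both touches came at 37.85 and 37.83 mm against 38 mm nominal, so the cog is flat against the shoulder. Last check before handing in: have the bystanders moved, and where do the flaps stand?

```bash
python3 - <<'E'
from h import *; from workcell import r
a=cv2.imread("pics/top0.png").astype(np.float32); b=cv2.imread("pics/t7.png").astype(np.float32)
for n,(x0,y0,x1,y1) in dict(flatcog=(250,205,277,232),ring=(255,170,275,188),spanner=(255,122,275,172)).items():
    g=lambda i:cv2.cvtColor(i[y0:y1,x0:x1],cv2.COLOR_BGR2GRAY)
    print(n,cv2.phaseCorrelate(g(a),g(b)),np.abs(g(a)-g(b)).mean())
c=r.camera_info("top")
for n,u,s in (("l",295.5,1),("r",372,-1)):
    H=np.array([-239+s*74.5]); best=min((abs(s*(onz(c,u,160,46.5+66*np.sin(t))[1]-H[0])+66*np.cos(t)),t) for t in np.arange(1.6,3.1,.01)); print(n,best)
r.job_done(); print(r.current_time())
E
```

```text
flatcog ((0.5810554732245858, 0.4490071046239681), 1.0177394567039604) 4.9423814
ring ((-0.21923188247427738, 0.5910495934945637), 0.3660860670937432) 14.217407
spanner ((0.1152545743000708, -0.020818286918956375), 0.5374114336967468) 13.93754
l (np.float64(0.06563147244281708), np.float64(2.580000000000001))
r (np.float64(1.3019539575383376), np.float64(2.8900000000000015))
the job is handed in; nothing more can be done
the job is handed in; nothing more can be done
```

The cog is home on the green drive unit's hub, with its wide slot on the master spline. It has been let go, and I handed the job in shortly after the robot clock read 25.3 s (limit 58 s).

**What I did:** I folded both flaps of the middle-sized carton back with closed fingers. I then gripped the cog on two collar flats and slid it flange first onto the hub. It went down to the shoulder in one straight, force-guarded push.

**Last checks**
- **Seating:** closed-finger touches on opposite sides of the collar top came at 37.86 and 37.83 mm out from the shoulder, against 38 mm nominal. The view down the axis shows the wide spline in the wide slot and the other three splines in theirs.
- **Flaps:** both are well past upright. In the wrist image they measured about 2.55–2.7 rad. In the top image, a rough measure, they came out at about 2.6 (+y flap) and 2.9 (-y flap).
- **Bystanders:** the flat cog, ring and spanner show shifts of 0.75 pixel or less (about 2.5 mm) between the first and last top views. That is near the measuring noise, because the ring and spanner comparisons were weak matches.

**Odd or disagreeing**
- **Guards during the flap sweeps:** both sweeps tripped their 15 N guard early, and the unguarded moves after them did the folding. I took no force readings during those moves.
- **Insertion depth:** the push stopped 0.6 mm short of the depth expected from the grip, but the touch test agrees with fully home.

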